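Free the sagging bolt and hold the model guard's gate ajar

TASK

The small gate in the glazed guard around the model landscape needs opening for a colleague. First press its loose hinge pin, which has crept up, fully home; then lift the sagging bolt by its knob over the bent-up lip of the keeper while drawing it right back, without forcing it against the keeper. Pull the gate about a hand's width (8 cm) ajar and finish still holding it there, since its spring hinge would swing it shut; leave the mouse, the folder, the little flag and the model truck where they are.

Things in the scene. Friction and masses are not known exactly. Their poses are not given: they have to be found in the camera images.
- pin_head (a point): Centre of the top of the steel hinge pin's head (14 mm across, 8 mm thick), on the hinge line at the gate's left end seen from the robot. It stands upright in a brass barrel 12 mm across on the gate's front. Home, this point is 148 mm above the table; gate and posts beside it are only 138 mm high. Axes (as for all below): x away from the robot through the guard, y left along it, z up.
- pin (a joint): How far the hinge pin is pushed down, m: it starts between 0 and 0.004 (up to 14 mm proud) and is fully home at its stop at 0.014. Stiff: it takes about 8 N.
- bolt_knob (a point): Middle of the bolt's black knob: a level round bar 13 mm thick sticking out towards the robot (-x), plain for 14 mm to either side of this point, then a 20 mm flange at its outer end. 42 mm in front of the gate's face, about 108 mm above the table, 30 mm below the gate's top; free air around and below: pinch it from above, fingers on its +y and -y sides. Axes turn with the gate.
- bolt (a joint): How far the bolt is drawn back (to the knob's +y, towards the hinge), m: starts between 0 and 0.004 (shot), 0.045 is right back at the stop. The steel rod is 10 mm thick, its nose 115 mm to the knob's -y side. Slides with 1.5 N of friction and stays where left. Not lifted, the nose meets the keeper's lip at 0.006; it is past the lip from 0.022 and out of the keeper, gate free, from 0.030.
- bolt_lift (a joint): How far the bolt is lifted straight up in its stretched straps, m: 0 lying at the bottom (it weighs 160 g and drops back by itself), 0.014 the top stop. The turned-down nose hooks 7 mm deep behind the keeper's lip: lift more than 7 mm (10 to 12 mm is best) and keep it up while drawing it past the lip.
- leaf: The oak gate with its clear pane, 236 mm wide, 102 mm high, 18 mm thick, the bolt on its top rail. Origin on the upright hinge line (6 mm in front of the gate's front face), level with the gate's lower edge, 36 mm above the table; the gate reaches from 2 to 238 mm along its -y. All on it turns about that line.
- gate (a joint): Opening angle of the gate, rad: 0 shut; it grows as the latch end swings out towards the robot (clockwise from above), to 1.3. The latch edge stands 238 mm x sin(angle) out: 8 cm at 0.34. A spring hinge (about 0.24 N m shut, 0.38 N m at 0.34 rad) swings it shut when let go.
- mouse: Black computer mouse, 100 x 60 x 35 mm, on the table in front of the guard; origin under its middle. Not to be moved.
- folder: Flat red folder, 150 x 210 x 12 mm, on the table before the gate; origin under its middle. Not to be moved.
- flag: Small orange flag on a 170 mm pole with a 60 mm square wooden foot, on the table in front of the guard; origin under its foot. Not to be moved.
- truck: Model truck, green-grey, 94 mm long, 40 mm high, on the model board behind the gate; origin under its middle. Not to be moved.
- keeper (a point): Middle of the opening of the dark steel keeper on the latch post, at the gate's right end: 24 mm wide (y), 44 mm high, 22 mm deep, a hood over and in front of the bolt's nose and a bottom tongue whose lip, on the gate's side, is bent up by 10 mm. It does not move.
- guard: The model board (dark wood, 360 x 640 x 30 mm) with its fixed oak guard of posts and clear panes, 138 mm high, and the keeper; the gate hangs in the middle of its robot side. Origin on the table under the middle of the shut gate's front face.

How it is judged:
By the outcome, as a careful person would: the job done as asked, in the order asked, and still so for the second after the job is handed in, while the arm keeps its last pose, push and grip.
It also fails if it takes over 45 s, if anything falls off the work surface, if the arm or the gripper's body presses on something with over 40 N, if the wrist force passes 120 N, or if a joint passes its speed limit or range.

ROBOT

A 6-joint arm with a two-finger parallel gripper is mounted at the origin on the work surface. World frame = base frame: x ahead of the robot, y to its left, z up, the work surface at z = 0. Lengths are in m, angles in rad, forces in N, time in s.
With the tool pointing down it reaches from about 0.275 to 0.825 m from the base axis. Payload 4.9 kg.
Tool frame: the origin (TCP) lies midway between the tips of the shut fingers; the grasp point (between the pads) lies 19 mm behind it (bot.grip_depth is the distance from the TCP to the grasp point, in m); y points along the fingers, x is the direction in which the jaws open and shut, and the axes are right-handed (so a half turn about y gives the same grasp; the last joint's range is limited). The gripper opens to 85 mm and grips with 20 to 120 N. Pads are 22 mm wide; open, the fingers measure 114 mm over their backs; the gripper's body (76 mm by 85 mm) begins 54 mm behind the grasp point. The pads swing forward as they close: fully open they stand 13 mm farther back than shut.
Start: joints at [-1.287, 0.326, -0.193, 1.052, 0, 1.437], TCP at [0.223, -0.503, 0.231] pointing down, gripper open.
Joint ranges: [-2.65, 2.65], [-0.97, 1.79], [-1.3, 1.35], [-1.93, 2.1], [-1.47, 1.37], [-3.14, 3.14]. Speed limits (rad/s): [2.57, 2.57, 3.14, 3.14, 3.14, 3.14].

INTERFACE

Orientations are given as a unit quaternion [w, x, y, z].
In Python, from cell import bot gives the robot as it stands. Calls block until the motion is done:
- bot.move_pose(position, orientation): joint-space move of the TCP to a pose.
- bot.move_linear(position, speed=0.15, rotation=None, until_force=None): straight line of the TCP; rotation=None keeps the orientation; speed is the mean speed in m/s. With until_force (N) it stops when the force on the tool has changed by that much, and returns True; else False.
- bot.goto_joints(angles): joint-space move.
- bot.set_gripper(opening, grasp_force=None): opening from 0.0 (shut) to 1.0 (fully open); grasp_force is the grip in N (None keeps the last); returns when the fingers have stopped.
- bot.wait(seconds).
- bot.solve_ik(position, orientation): joint angles nearest the present ones, or None.
- bot.camera(name): name is "scene" or "side" or "wrist"; returns the picture (400x640x3 uint8, red, green, blue); there is no depth.
- bot.calibration(name): a dict with "mtx" (3x3 intrinsics, pixels), "extrinsics" (4x4, takes a point from world to camera coordinates); the wrist camera has in their place "hand_eye" (4x4, takes a point from camera to tool coordinates, whose origin is the TCP and whose axes are the tool frame's). Camera axes: x right, y down, z forward; pixel columns grow to the right and rows downward; lengths in m; the calibration is good to about 2 mm. A picture is of the moment at which its call begins: read the wrist's pose just before it. calibration takes no time and is no camera call.
A pose or a line that the arm cannot do raises bot.PlanningError and nothing moves.
- bot.close_job(): hands the job in, once; it reports no verdict.
Trained networks look in the newest picture that a camera, given by its name, has taken for a name from the list of things; names that differ only in an ending like _2 or _b are one class to them, and where a whole thing is asked for, a point or a joint stands for the part that bears it (a point fixed in the world has none). Each returns a list of dicts, best first, with "confidence" (0 to 1); they miss things now and then, are a little off and sometimes report something else, mostly with a low value. They report only what shows in the picture. A call takes as long as a camera call.
- bot.search_frame(camera, thing): "bbox" ([left, top, width, height] in pixels, round what is visible of it).
Readings, each from a call of its own:
- bot.read_clock(): time.
- bot.read_joint_positions(): joint angles.
- bot.read_joint_vel(): joint speeds.
- bot.read_joint_efforts(): joint torques, N m.
- bot.read_position(): TCP position.
- bot.read_tool_rot(): TCP orientation.
- bot.read_ft_force(): force on the tool from outside, world axes, zero at the start.
- bot.read_moment(): the same for the moment, N m.
- bot.read_gripper_width(): opening from 0.0 (shut) to 1.0 (fully open).
Only numpy, scipy, OpenCV 4.12 (cv2) and the standard library are available. Lean on these libraries where they do the work, as an engineer would, in place of code of your own. Each camera call takes 0.05 s, during which the arm holds its last target.

## Working session

There is one attempt and no reset: what is moved stays moved. The work goes in short steps, each a Python script; the robot and the scene stay as the last script left them, time stands still between calls to the robot, and variables do not carry over. Pictures are saved under pics/ and viewed, and the job is handed in when it is done.

```bash
ls; mkdir -p pics; python3 - <<'E'
from cell import bot
import cv2, numpy as np
np.set_printoptions(precision=4,suppress=True)
for c in ["scene","side","wrist"]:
    im=bot.camera(c); cv2.imwrite(f"pics/{c}0.png",im[:,:,::-1])
    k=bot.calibration(c); print(c,{a:np.array(b) for a,b in k.items()})
    for t in ["pin_head","bolt_knob","keeper","leaf","mouse","folder","flag","truck","guard"]:
        r=bot.search_frame(c,t); print(t,[(round(d["confidence"],2),np.round(d["bbox"],1).tolist()) for d in r[:2]])
print(bot.read_position(),bot.read_tool_rot(),bot.read_clock(),bot.grip_depth)
E
```

```text
pics
scene {'mtx': array([[482.942 ,   0.    , 315.1021],
       [  0.    , 482.942 , 202.3272],
       [  0.    ,   0.    ,   1.    ]]), 'extrinsics': array([[ 0.0386,  0.9991, -0.0185, -0.0512],
       [ 0.6934, -0.0401, -0.7194, -0.3145],
       [-0.7195,  0.0149, -0.6943,  1.5101],
       [ 0.    ,  0.    ,  0.    ,  1.    ]])}
pin_head [(0.44, [370.0, 173.2, 4.0, 8.4]), (0.22, [257.0, 186.0, 114.9, 58.3])]
bolt_knob []
keeper [(0.66, [150.9, 172.5, 400.3, 227.5]), (0.55, [170.0, 171.4, 33.7, 47.3])]
leaf [(0.62, [257.6, 185.8, 116.4, 54.9])]
mouse [(0.87, [404.9, 159.0, 22.6, 21.1]), (0.68, [370.1, 176.1, -1.2, 4.1])]
folder [(0.74, [248.4, 160.8, 83.2, 41.6]), (0.17, [293.7, 183.0, 4.3, 12.9])]
flag [(0.76, [170.4, 171.9, 30.5, 44.8])]
truck [(0.95, [326.1, 248.7, 43.7, 41.8])]
guard [(0.72, [151.2, 172.9, 397.0, 224.7]), (0.15, [369.7, 176.1, 1.1, 5.5])]
side {'mtx': array([[449.396 ,   0.    , 313.656 ],
       [  0.    , 449.396 , 190.5353],
       [  0.    ,   0.    ,   1.    ]]), 'extrinsics': array([[-0.8677, -0.4968,  0.0141,  0.5067],
       [-0.3105,  0.5198, -0.7959, 
[... 325 characters left out ...]
6])]
folder [(0.77, [342.5, 198.6, 81.9, 65.0])]
flag [(0.64, [356.2, 127.3, 25.7, 51.2])]
truck [(0.59, [253.0, 184.6, 15.7, 29.9])]
guard [(0.86, [120.3, 102.2, 226.2, 200.4]), (0.68, [309.6, 160.6, 25.8, 40.3])]
wrist {'mtx': array([[284.0747,   0.    , 326.1359],
       [  0.    , 284.0747, 197.6429],
       [  0.    ,   0.    ,   1.    ]]), 'hand_eye': array([[ 1.    , -0.0003,  0.0008, -0.0005],
       [-0.0008, -0.2969,  0.9549, -0.1421],
       [-0.0001, -0.9549, -0.2969,  0.0756],
       [ 0.    ,  0.    ,  0.    ,  1.    ]])}
pin_head []
bolt_knob []
keeper []
leaf []
mouse []
folder []
flag []
truck []
guard []
[ 0.2232 -0.5027  0.2313] [ 0.5928 -0.5928  0.3855 -0.3854] 1.5 0.0187
```

```bash
python3 - <<'E'
import cv2
a=cv2.imread("pics/scene0.png")[140:300,140:560]; b=cv2.imread("pics/side0.png")[90:330,110:430]
cv2.imwrite("pics/s1.png",cv2.resize(a,(798,304),interpolation=cv2.INTER_CUBIC)); cv2.imwrite("pics/d1.png",cv2.resize(b,None,fx=2.5,fy=2.5,interpolation=cv2.INTER_CUBIC))
E
```

```text
(no output)
```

View pics/s1.png

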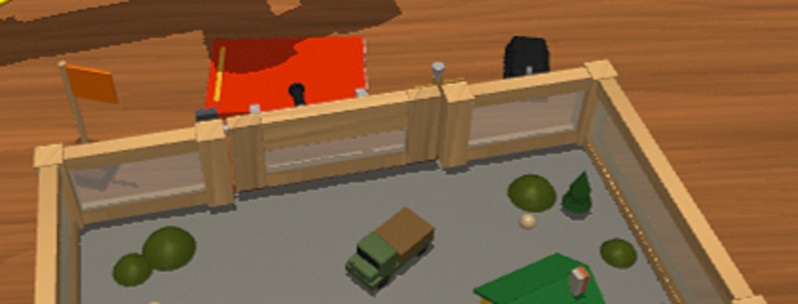

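View pics/d1.png

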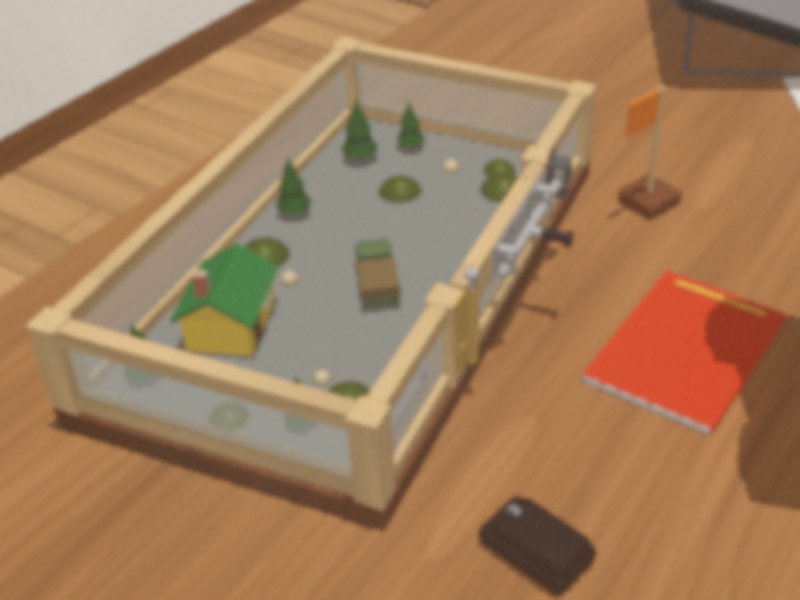

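View pics/scene0.png

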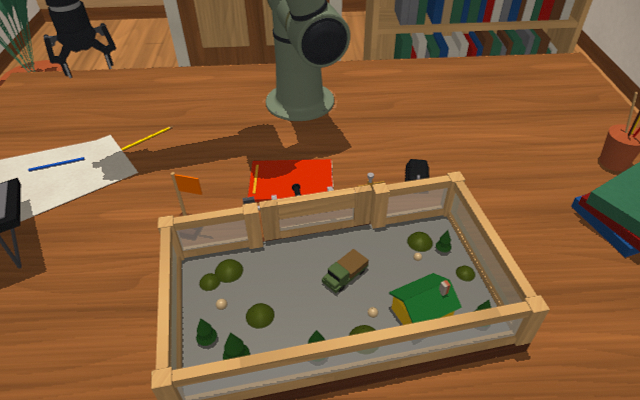

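```bash
cat > h.py <<'E'
from cell import bot
import cv2, numpy as np
from scipy.spatial.transform import Rotation as R
np.set_printoptions(precision=4,suppress=True)
def q2R(q): return R.from_quat([q[1],q[2],q[3],q[0]]).as_matrix()
def R2q(M): x=R.from_matrix(M).as_quat(); return np.array([x[3],x[0],x[1],x[2]])
def cam(c,tp=None):
    k=bot.calibration(c); K=np.array(k["mtx"])
    if c=="wrist":
        p,q=tp; T=np.eye(4); T[:3,:3]=q2R(q); T[:3,3]=p
        return K, np.linalg.inv(T@np.array(k["hand_eye"]))
    return K,np.array(k["extrinsics"])
def ray(KE,uv):
    K,E=KE; d=E[:3,:3].T@np.linalg.solve(K,[uv[0],uv[1],1]); return -E[:3,:3].T@E[:3,3], d/np.linalg.norm(d)
def onz(KE,uv,z):
    o,d=ray(KE,uv); return o+d*(z-o[2])/d[2]
def tri(rs):
    A=0;b=0
    for o,d in rs:
        P=np.eye(3)-np.outer(d,d); A=A+P;b=b+P@o
    x=np.linalg.solve(A,b); return x,[np.linalg.norm((np.eye(3)-np.outer(d,d))@(x-o)) for o,d in rs]
def proj(KE,X):
    K,E=KE; c=E[:3,:3]@np.asarray(X)+E[:3,3]; u=K@c; return u[:2]/u[2]
def shot(c,name,crop=None,f=1):
    tp=(np.array(bot.read_position()),np.array(bot.read_tool_rot()))
    im=bot.camera(c)[:,:,::-1]; cv2.imwrite(f"pics/{name}_raw.png",im)
    if crop: im=im[crop[1]:crop[3],crop[0]:crop[2]]
    cv2.imwrite(f"pics/{name}.png",cv2.resize(im,None,fx=f,fy=f,interpolation=cv2.INTER_CUBIC))
    np.savez(f"pics/{name}.npz",p=tp[0],q=tp[1]); return tp
E
python3 - <<'E'
from h import *
S=cam("scene");D=cam("side")
print("pin",tri([ray(S,(370.5,174.7)),ray(D,(299,199))]))
print("knob",tri([ray(S,(296.3,188.4)),ray(D,(331,184))]))
s=lambda u,v:(u/1.9+140,v/1.9+140); d=lambda u,v:(u/2.5+110,v/2.5+90)
print("FL",onz(S,s(600,68),.138),onz(D,d(370,408),.138))
print("FR",onz(S,s(48,156),.138),onz(D,d(568,88),.138))
print("BL",onz(D,d(50,322),.138),onz(S,(533,308),.138), onz(S,(162,380),.138))
for c,b in (("mouse",[404.9,159,22.6,21.1]),("folder",[248.4,160.8,83.2,41.6])): print(c,onz(S,(b[0]+b[2]/2,b[1]+b[3]/2),.01))
print("mouse",onz(D,(324.7,306),.017)); print("flagfoot",onz(D,d(650,195),.01))
for n,uv in zip("abcd",[(670,272),(785,318),(710,430),(583,378)]): print(n,onz(D,d(*uv),.012))
E
```

```text
pin (array([0.5433, 0.1483, 0.1597]), [np.float64(0.001189923233463708), np.float64(0.0011899232334636463)])
knob (array([ 0.5322, -0.0056,  0.1148]), [np.float64(0.0033960139954524885), np.float64(0.0033960139954525652)])
FL [0.5341 0.3349 0.138 ] [0.5356 0.3288 0.138 ]
FR [ 0.6375 -0.2663  0.138 ] [ 0.6487 -0.2587  0.138 ]
BL [0.857  0.3888 0.138 ] [0.8693 0.379  0.138 ] [ 0.9648 -0.2109  0.138 ]
mouse [0.3589 0.2993 0.01  ]
folder [ 0.3865 -0.0272  0.01  ]
mouse [0.3878 0.2934 0.017 ]
flagfoot [ 0.5286 -0.2706  0.01  ]
a [ 0.4413 -0.1323  0.012 ]
b [ 0.2968 -0.1215  0.012 ]
c [0.3054 0.083  0.012 ]
d [0.4485 0.0809 0.012 ]
```

```bash
cat >> h.py <<'E'
YAW=np.radians(10.3)
def down(yaw=YAW,flip=False):
    s,c=np.sin(yaw),np.cos(yaw); x=np.array([-s,c,0]); y=np.array([0,0,-1.])
    if flip: x=-x
    return R2q(np.column_stack([x,y,np.cross(x,y)]))
E
python3 - <<'E'
from h import *
print("j",np.array(bot.read_joint_positions()))
for f in (False,True):
  for p in ([.46,.06,.26],[.54,.148,.17],[.53,-.006,.09]):
    print(f,p,bot.solve_ik(p,down(flip=f)))
bot.move_pose([.46,.06,.26],down())
shot("wrist","w1")
for t in ["pin_head","bolt_knob","keeper","leaf","folder","mouse","flag"]:
    r=bot.search_frame("wrist",t); print(t,[(round(d["confidence"],2),np.round(d["bbox"],1).tolist()) for d in r[:2]])
print(bot.read_clock(),bot.read_position())
E
```

```text
j [-1.2872  0.3262 -0.1926  1.052   0.      1.4366]
False [0.46, 0.06, 0.26] [-0.0296  0.1468 -0.3533  1.0707  0.     -0.2094]
False [0.54, 0.148, 0.17] [ 0.1357  0.3919 -0.2605  0.9185  0.     -0.0441]
False [0.53, -0.006, 0.09] [-0.1506  0.4297 -0.4375  0.7035  0.     -0.3304]
True [0.46, 0.06, 0.26] [-0.0296  0.1468 -0.3533  1.0707  0.      2.9322]
True [0.54, 0.148, 0.17] [ 0.1357  0.3919 -0.2605  0.9185  0.      3.0975]
True [0.53, -0.006, 0.09] [-0.1506  0.4297 -0.4375  0.7035  0.      2.8112]
pin_head [(0.53, [390.5, 275.4, 14.7, 22.5]), (0.44, [167.6, 220.4, 164.7, 47.8])]
bolt_knob [(0.79, [166.0, 218.9, 166.2, 47.2])]
keeper [(0.64, [0.0, 219.7, 575.8, 179.0])]
leaf [(0.55, [165.3, 217.1, 227.0, 83.7])]
folder [(0.83, [184.6, 4.9, 179.7, 157.2])]
mouse [(0.66, [469.8, 101.8, 76.0, 82.1])]
flag [(0.92, [0.0, 147.7, 117.2, 92.9])]
4.0833 [0.4601 0.0598 0.26  ]
```

View pics/w1.png

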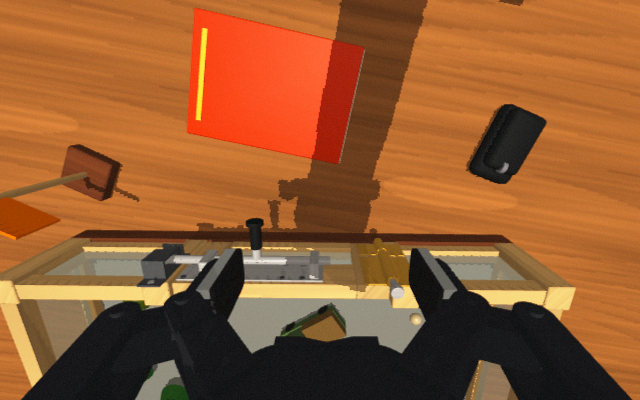

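```bash
python3 - <<'E'
import cv2
a=cv2.imread("pics/w1_raw.png")[200:320,130:430]
cv2.imwrite("pics/w1z.png",cv2.resize(a,(795,318),interpolation=cv2.INTER_CUBIC))
E
```

```text
(no output)
```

View pics/w1z.png

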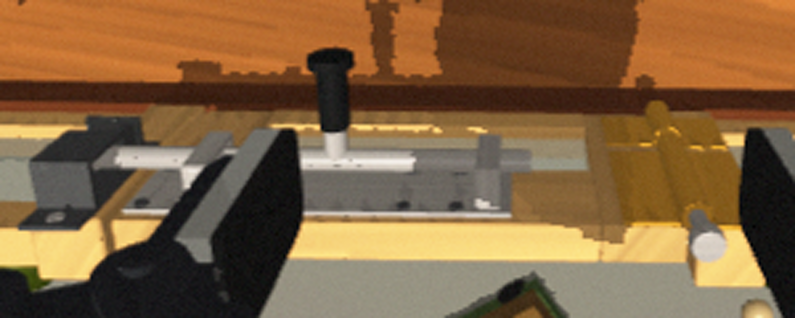

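```bash
python3 - <<'E'
from h import *
S=cam("scene");D=cam("side");z=np.load("pics/w1.npz");W=cam("wrist",(z["p"],z["q"]))
print("pin3",tri([ray(S,(370.5,174.7)),ray(D,(299,199)),ray(W,(397.5,292.8))]))
print("pinSW",tri([ray(S,(370.5,174.7)),ray(W,(397.5,292.8))]));print("pinDW",tri([ray(D,(299,199)),ray(W,(397.5,292.8))]))
for zz in (.152,.156,.160,.162):print(onz(W,(397.5,292.8),zz))
print("knob W@.108",onz(W,(255.7,237),.108))
w=lambda u,v:(u/2.65+130,v/2.65+200)
for n,uv,h in (("railL",(750,285),.138),("railR",(40,275),.138),("knob inner",(336,130),.108),("flange outer",(330,52),.118)):print(n,onz(W,w(*uv),h))
# rail back edge: 
print("frontcorners",onz(W,(8,290),.138),onz(W,(560,295),.138))
a=onz(W,(20,301),.138);b=onz(W,(555,308),.138);print(a,b,np.degrees(np.arctan2(-(b-a)[0],(b-a)[1])))
for n,uv in (("c1",(195,9)),("c2",(365,48)),("c3",(340,163)),("c4",(188,132))):print(n,onz(W,uv,.012))
E
```

```text
pin3 (array([0.5439, 0.1478, 0.1597]), [np.float64(0.0014385121079869478), np.float64(0.0011892520700378805), np.float64(0.0008277622024041847)])
pinSW (array([0.5447, 0.1482, 0.1595]), [np.float64(0.0009011737538309423), np.float64(0.0009011737538309284)])
pinDW (array([0.5435, 0.1469, 0.16  ]), [np.float64(0.0005873308118487469), np.float64(0.0005873308118487861)])
[0.5495 0.1504 0.152 ]
[0.5469 0.1487 0.156 ]
[0.5443 0.147  0.16  ]
[0.5429 0.1462 0.162 ]
knob W@.108 [ 0.5353 -0.0079  0.108 ]
railL [0.5742 0.1778 0.138 ]
railR [ 0.622  -0.1139  0.138 ]
knob inner [ 0.5502 -0.0051  0.108 ]
flange outer [ 0.5101 -0.0095  0.118 ]
frontcorners [ 0.6305 -0.2601  0.138 ] [0.5299 0.3308 0.138 ]
[ 0.6429 -0.2492  0.138 ] [0.5468 0.3324 0.138 ] 9.38282057481623
c1 [ 0.3006 -0.1282  0.012 ]
c2 [0.3055 0.0804 0.012 ]
c3 [0.4517 0.0775 0.012 ]
c4 [ 0.4467 -0.1313  0.012 ]
```

```bash
sed -i 's/^YAW=.*/YAW=np.radians(9.9)/' h.py; python3 - <<'E'
from h import *
p=np.array([.544,.1477])
bot.set_gripper(0.0,30)
bot.move_pose([*p,.20],down())
bot.move_linear([*p,.172],speed=.1)
shot("wrist","w2"); shot("side","d2",(240,130,400,250),5)
f0=np.array(bot.read_ft_force());print(f0)
r=bot.move_linear([*p,.152],speed=.02,until_force=5)
print(r,bot.read_position(),np.array(bot.read_ft_force()),bot.read_clock())
E
```

```text
[ 0.4521 -0.0557 -0.342 ]
True [0.5439 0.1477 0.1593] [ 0.6183 -0.024   1.067 ] 6.6417
```

View pics/w2.png

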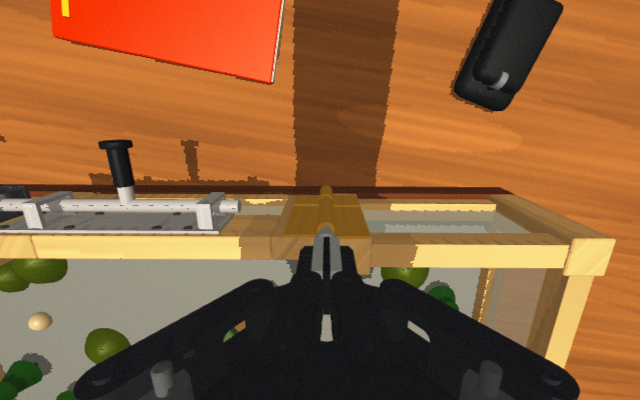

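View pics/d2.png

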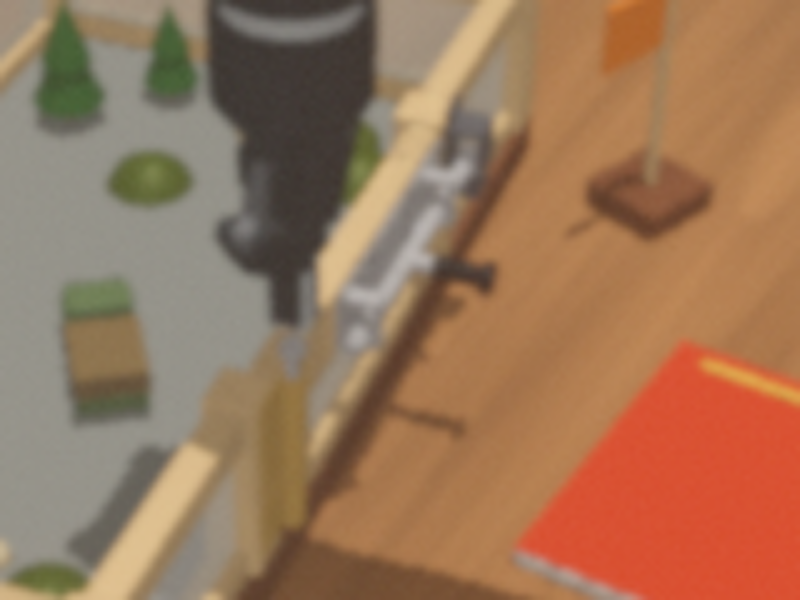

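The closed fingertips stand over the pin (wrist ~325,230); contact came at z=0.159, as triangulated. Pressing home now.

```bash
python3 - <<'E'
from h import *
p=np.array([.544,.1477])
r=bot.move_linear([*p,.1445],speed=.02,until_force=27)
print(r,bot.read_position(),np.array(bot.read_ft_force()),bot.read_clock())
E
```

```text
True [0.5439 0.1477 0.148 ] [-1.7255 -0.7392  5.3124] 7.3
```

```bash
python3 - <<'E'
from h import *
p=np.array([.544,.1477])
bot.move_linear([*p,.19],speed=.15)
bot.set_gripper(.6)
q=down(); bot.move_pose([.500,.02,.20],q)
shot("wrist","w3"); shot("side","d3",(240,130,400,250),5)
for t in ["bolt_knob","bolt","pin_head"]:
    for c in ("wrist","side"):
        r=bot.search_frame(c,t); print(t,c,[(round(d["confidence"],2),np.round(d["bbox"],1).tolist()) for d in r[:2]])
print(bot.read_gripper_width(),bot.read_clock(),bot.read_ft_force())
E
```

```text
bolt_knob wrist [(0.57, [177.8, 208.2, 195.0, 60.3]), (0.25, [0.0, 208.5, 640.0, 191.5])]
bolt_knob side [(0.78, [311.8, 162.7, 25.1, 40.0])]
bolt wrist [(0.88, [174.2, 210.7, 202.0, 59.9])]
bolt side [(0.46, [308.8, 170.7, 28.5, 32.6])]
pin_head wrist [(0.43, [469.4, 279.3, 7.1, 6.8])]
pin_head side [(0.23, [120.1, 106.6, 223.2, 193.4])]
0.6004598482805364 9.275 [ 0.7165  0.0292 -0.6613]
```

View pics/w3.png

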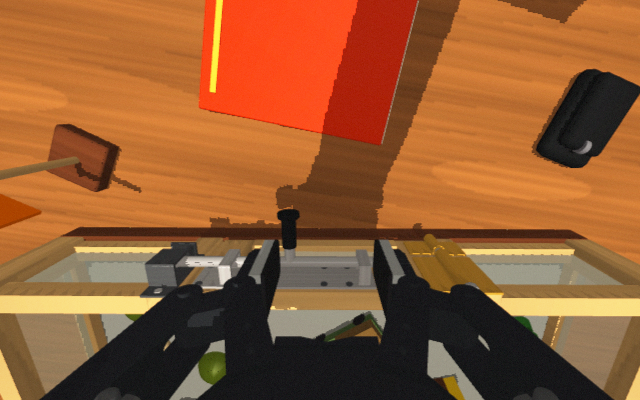

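View pics/d3.png

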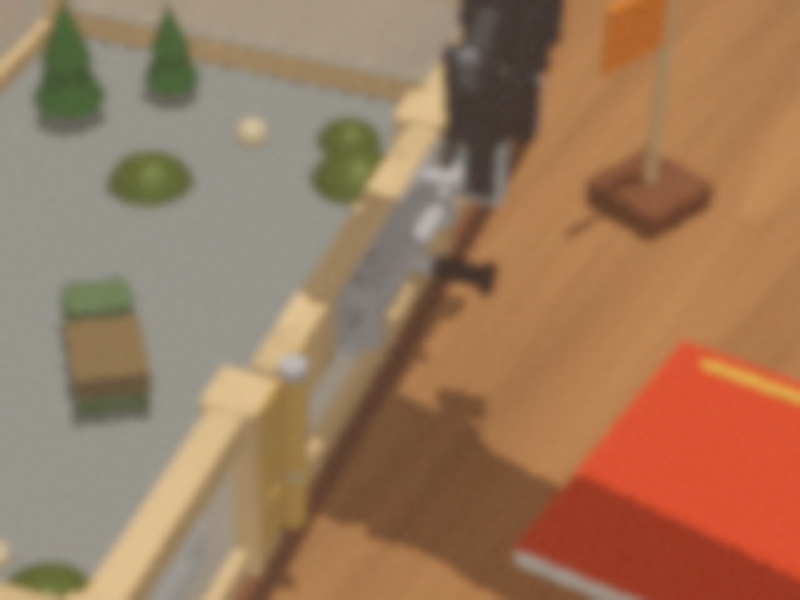

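```bash
python3 - <<'E'
from h import *
for n,b in (("w2",(90,130,150,220)),("w3",(260,200,320,270))):
    a=cv2.imread(f"pics/{n}_raw.png")[b[1]:b[3],b[0]:b[2]]; 
    a=cv2.resize(a,(380,int(380*(b[3]-b[1])/60)),interpolation=cv2.INTER_CUBIC);a=cv2.copyMakeBorder(a,0,max(0,570-a.shape[0]),0,10,0)
    out=a if n=="w2" else np.hstack([out,a])
cv2.imwrite("pics/k.png",out)
E
```

```text
(no output)
```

View pics/k.png

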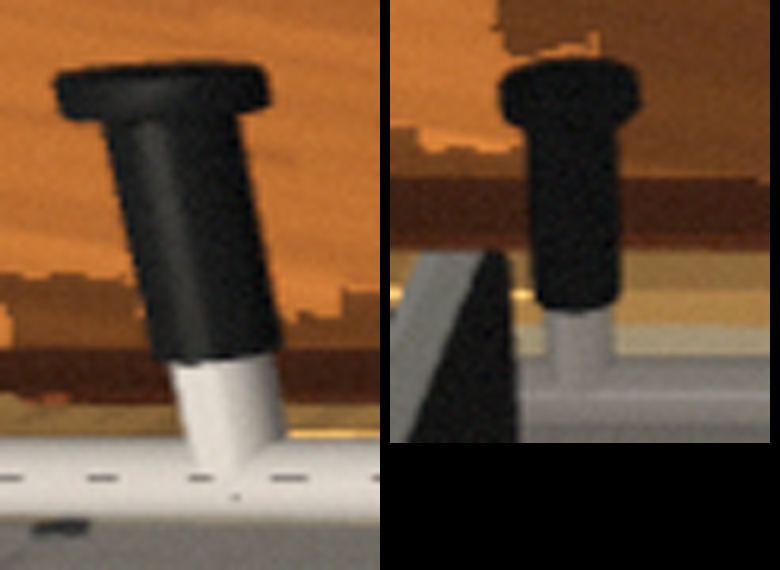

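```bash
python3 - <<'E'
from h import *
def W(n): z=np.load(f"pics/{n}.npz"); return cam("wrist",(z["p"],z["q"]))
D=cam("side")
rs=[ray(W("w1"),(255.7,236.8)),ray(W("w2"),(120.8,167.6)),ray(W("w3"),(289.3,233.9))]
print(tri(rs),tri(rs+[ray(D,(331.6,184))]))
for r in rs: print(r[0]+r[1]*(.108-r[0][2])/r[1][2])
# pin head now (z .148) in w3 approx
gx=np.array([np.cos(YAW),np.sin(YAW)]);gy=np.array([-gx[1],gx[0]])
k=tri(rs)[0][:2]-np.array([.544,.1477]);print(k@gx,k@gy)
# knob ends
e=[onz(W("w2"),(90+173/6.333,130+118/6.333),.108),onz(W("w2"),(90+217/6.333,130+358/6.333),.108),onz(W("w3"),(260+183/6.333,200+125/6.333),.108),onz(W("w3"),(260+188/6.333,200+308/6.333),.108)]
print(e, [np.degrees(np.arctan2((e[i+1]-e[i])[1],(e[i+1]-e[i])[0])) for i in (0,2)])
E
```

```text
(array([ 0.5352, -0.0077,  0.1087]), [np.float64(0.000465874498258488), np.float64(0.00028877053527839294), np.float64(0.0007128951522475488)]) (array([ 0.5346, -0.0075,  0.1098]), [np.float64(0.00043547245462048227), np.float64(0.0005826379908914514), np.float64(0.0007652848611363535), np.float64(0.0004985837431057081)])
[ 0.5351 -0.0079  0.108 ]
[ 0.5351 -0.008   0.108 ]
[ 0.5363 -0.0076  0.108 ]
-0.0353834012853637 -0.1515296341326364
[array([ 0.5213, -0.0099,  0.108 ]), array([ 0.5495, -0.006 ,  0.108 ]), array([ 0.5228, -0.0098,  0.108 ]), array([ 0.5508, -0.0053,  0.108 ])] [np.float64(7.897626990494928), np.float64(9.037719179763684)]
```

```bash
sed -i 's/^YAW=.*/YAW=np.radians(9.5)/' h.py; python3 - <<'E'
from h import *
k=np.array([.535,-.0078]); q=down()
bot.move_pose([*k,.18],q)
r=bot.move_linear([*k,.090],speed=.12,until_force=6)
print(r,bot.read_position())
print(bot.read_ft_force()); bot.set_gripper(0.0,40)
print(bot.read_gripper_width(),bot.read_ft_force(),bot.read_clock())
shot("wrist","w4"); shot("side","d4",(240,130,400,250),5)
E
```

```text
False [ 0.5355 -0.0077  0.0908]
[ 0.2626  0.1984 -0.0327]
0.1336787938375876 [-0.4849  0.5776  4.8326] 10.9333
```

View pics/w4.png

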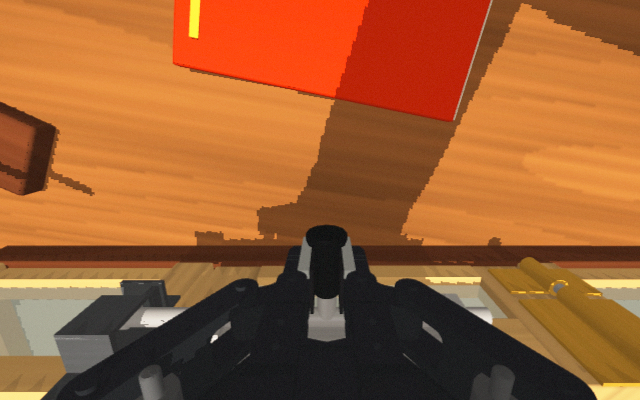

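View pics/d4.png

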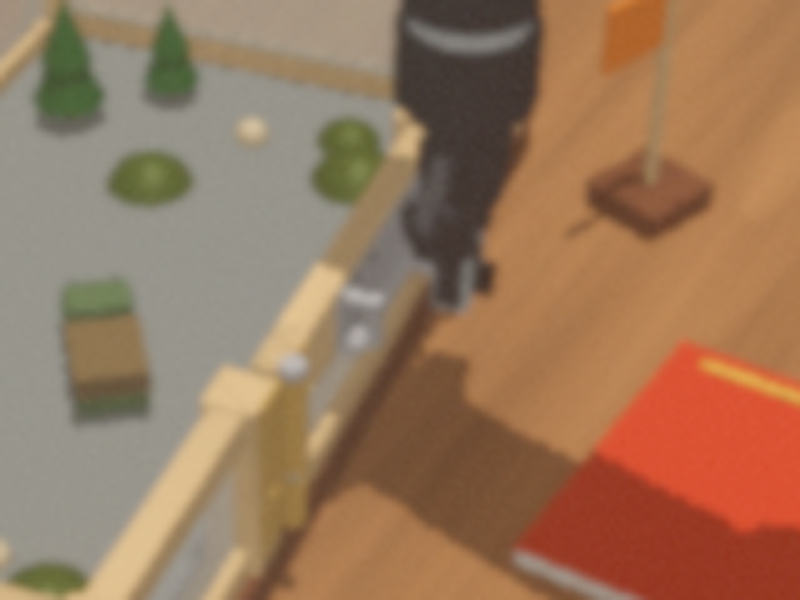

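```bash
python3 - <<'E'
from h import *
p0=np.array(bot.read_position()); gy=np.array([-np.sin(YAW),np.cos(YAW),0])
print(p0)
r=bot.move_linear(p0+[0,0,.0112],speed=.03,until_force=12)
print("lift",r,bot.read_position(),bot.read_ft_force(),bot.read_gripper_width())
shot("side","d5",(240,130,400,250),5)
if not r:
    p1=np.array(bot.read_position()); p1[2]=p0[2]+.0112
    r=bot.move_linear(p1+.010*gy,speed=.03,until_force=6)
    print("draw",r,bot.read_position(),bot.read_ft_force(),bot.read_gripper_width(),bot.read_clock())
shot("wrist","w5");np.save("p0.npy",p0)
E
```

```text
[ 0.5356 -0.0079  0.0907]
lift False [ 0.5354 -0.0079  0.1018] [ 1.3592 -0.9171 -1.7051] 0.13615447398542116
draw False [0.5336 0.0028 0.1018] [ 1.2096  0.7804 -1.7308] 0.1356778081001677 12.1167
```

View pics/d5.png

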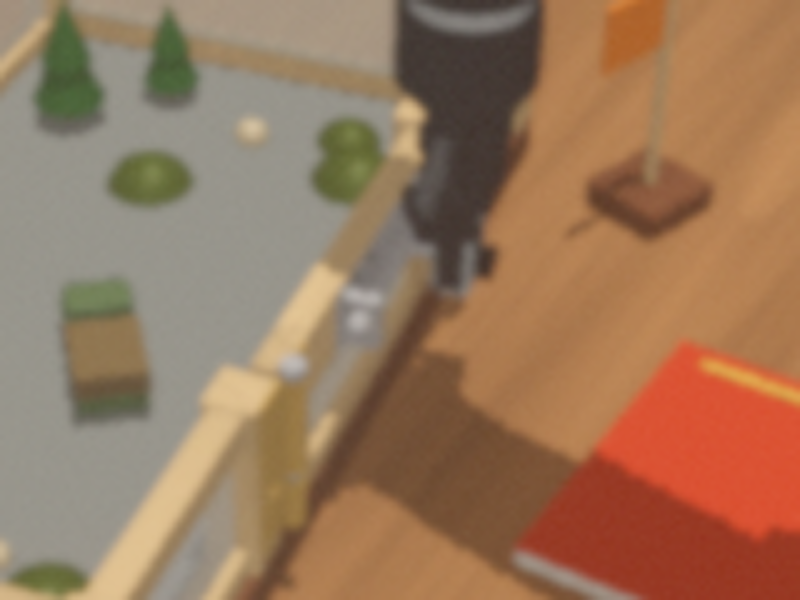

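View pics/w5.png

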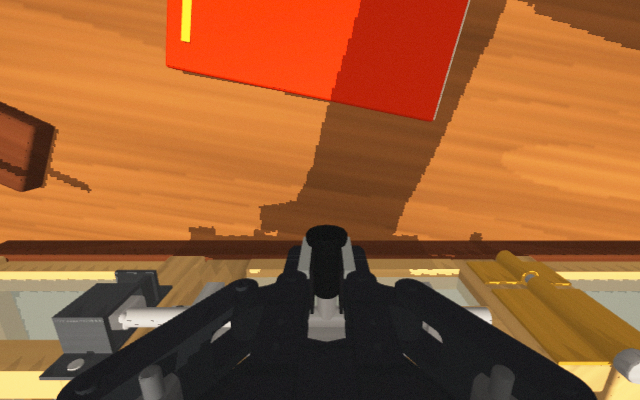

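```bash
python3 - <<'E'
from h import *
p0=np.load("p0.npy"); gy=np.array([-np.sin(YAW),np.cos(YAW),0])
p1=p0+[0,0,.0112]
for s in (.025,.038,.0465):
    r=bot.move_linear(p1+s*gy,speed=.04,until_force=7)
    p=np.array(bot.read_position())
    print(s,r,p,(p-p0)@gy,bot.read_ft_force(),bot.read_gripper_width(),bot.read_clock())
    if r: break
shot("wrist","w6"); shot("side","d6",(240,130,400,250),5)
E
```

```text
0.025 False [0.5312 0.0176 0.1018] 0.025865659292779262 [-0.0587  1.02   -1.1509] 0.13260475545134015 12.6917
0.038 False [0.5291 0.0304 0.1018] 0.03880134606842895 [-0.4775  1.3525 -1.9082] 0.1384571546998795 13.1667
0.0465 True [0.5286 0.0325 0.1015] 0.04099661421695204 [ 1.8756 -1.8241 -2.0255] 0.13541656361284068 13.375
```

View pics/w6.png

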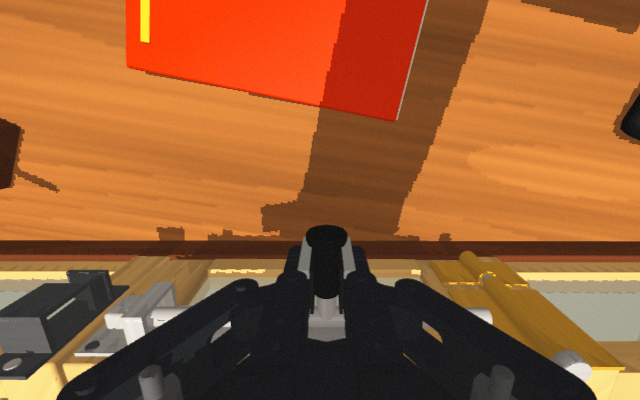

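View pics/d6.png

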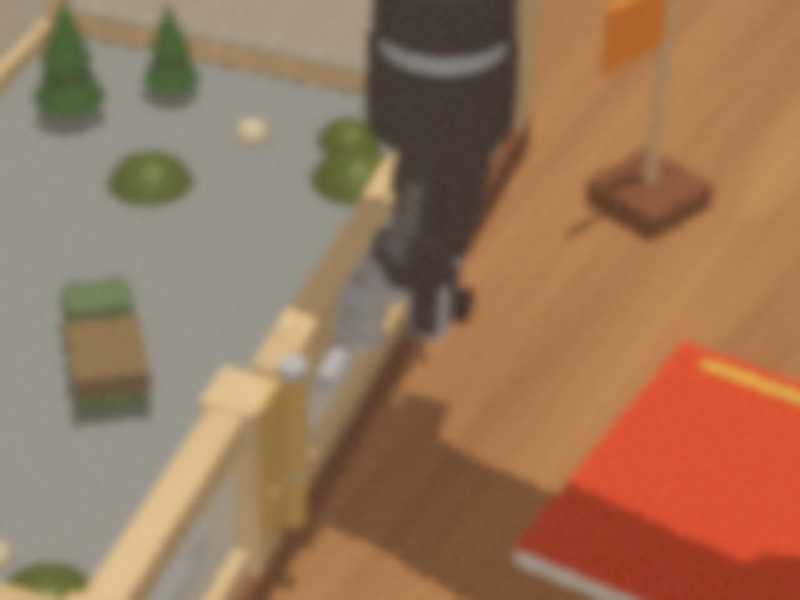

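```bash
python3 - <<'E'
from h import *
H=np.array([.544,.1477]); p0=np.load("p0.npy"); gy=np.array([-np.sin(YAW),np.cos(YAW),0])
P=p0+[0,0,.0112]+.0415*gy
r0=(P[:2]-H); print("radius",np.linalg.norm(r0))
np.save("P.npy",P)
for th in np.linspace(0,.345,7)[1:]:
    c,s=np.cos(-th),np.sin(-th); xy=H+np.array([[c,-s],[s,c]])@r0
    try: r=bot.move_linear([*xy,P[2]],speed=.05,rotation=down(YAW-th),until_force=15)
    except TypeError as e: print(e);break
    p=np.array(bot.read_position()); d=p[:2]-H
    ang=-(np.arctan2(d[1],d[0])-np.arctan2(r0[1],r0[0])); ang=(ang+np.pi)%(2*np.pi)-np.pi
    print(round(th,3),r,p,"ang",round(ang,4),np.linalg.norm(d),np.array(bot.read_ft_force()),bot.read_gripper_width(),bot.read_clock())
    if r: break
shot("wrist","w7"); shot("side","d7",(240,90,400,210),5); shot("scene","s7",(220,130,420,280),4)
E
```

```text
radius 0.11568937191267828
0.057 False [0.5223 0.0337 0.1018] ang 0.0557 0.11607418062891105 [ 1.9472 -2.1848 -0.9719] 0.12987624881225782 13.7417
0.115 False [0.5159 0.0351 0.1018] ang 0.1121 0.11601675372770794 [ 1.7708 -2.9236 -2.4456] 0.1318397390051101 14.025
0.172 False [0.5096 0.037  0.1019] ang 0.1691 0.1158905857526395 [ 1.7408 -3.361  -2.9572] 0.13457540112464594 14.3083
0.23 False [0.5033 0.0393 0.1019] ang 0.2263 0.11581569054905569 [ 0.9612 -3.6061 -2.293 ] 0.1371257139985439 14.5917
0.288 False [0.4972 0.0419 0.1019] ang 0.284 0.11574255675585166 [ 0.0703 -3.7689 -1.6158] 0.13644069134683862 14.875
0.345 False [0.4912 0.0448 0.1019] ang 0.3412 0.11562002889873721 [ 0.9434 -4.2579 -2.1507] 0.13115754142032637 15.1583
```

View pics/w7.png

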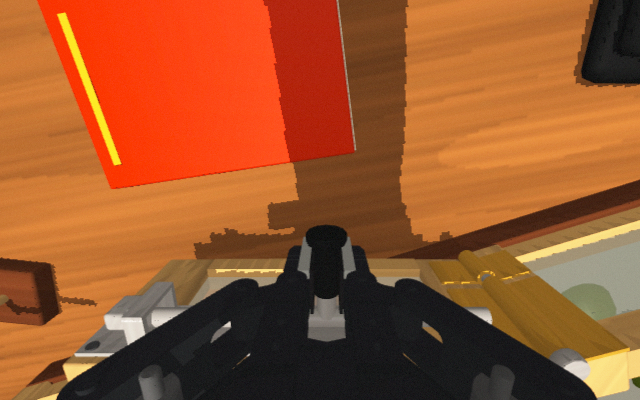

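View pics/d7.png

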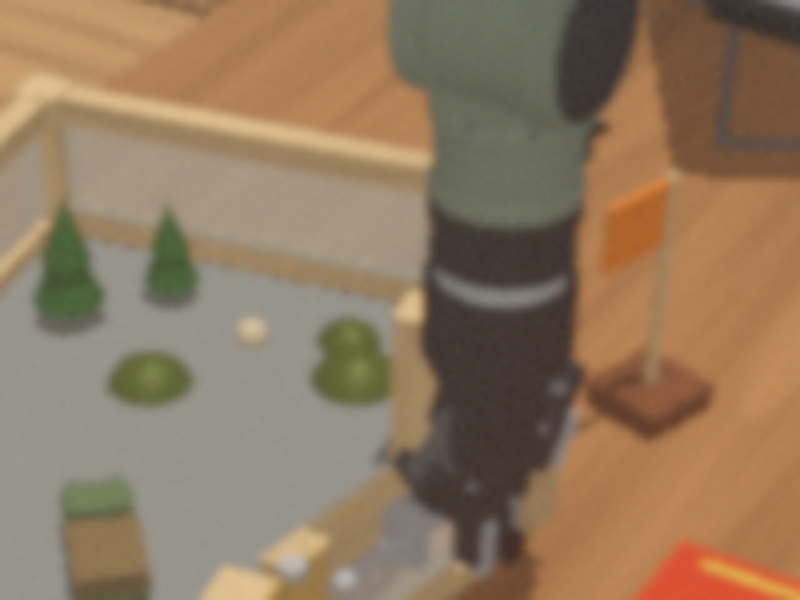

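View pics/s7.png

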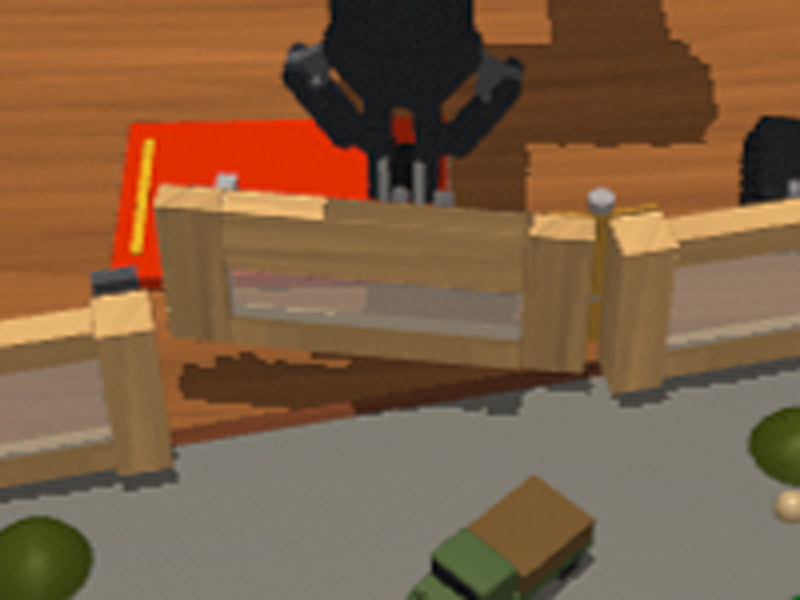

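```bash
python3 - <<'E'
from h import *
S=cam("scene"); f=lambda u,v:onz(S,(u/4+220,v/4+130),.138)
a=f(160,208);b=f(590,240);d=b-a;y=np.degrees(np.arctan2(-d[0],d[1]));print(a,b,y,"open",np.radians(9.5-y))
bot.wait(.5)
print(bot.read_position(),bot.read_gripper_width(),bot.read_ft_force(),bot.read_clock())
for c,ts in (("scene",["mouse","folder","flag","truck","pin_head"]),("side",["mouse","folder","flag","truck"])):
    bot.camera(c)
    for t in ts:
        r=bot.search_frame(c,t); print(c,t,[(round(d["confidence"],2),np.round(d["bbox"],1).tolist()) for d in r[:1]])
E
```

```text
[ 0.5292 -0.0845  0.138 ] [0.5678 0.1413 0.138 ] -9.7057467188403 open 0.33520351554786093
[0.4911 0.0449 0.1019] 0.1327999725799533 [ 1.9189 -4.2115 -0.9948] 15.8083
scene mouse [(0.89, [404.8, 160.4, 24.5, 18.9])]
scene folder [(0.85, [247.8, 158.1, 86.1, 44.6])]
scene flag [(0.66, [170.8, 171.9, 32.3, 45.0])]
scene truck [(0.9, [325.1, 250.6, 46.0, 41.0])]
scene pin_head [(0.62, [369.8, 178.5, 2.0, 3.7])]
side mouse [(0.85, [301.3, 290.2, 46.0, 38.9])]
side folder [(0.94, [342.9, 197.5, 79.8, 66.9])]
side flag [(0.93, [357.0, 128.8, 26.1, 49.8])]
side truck [(0.88, [253.9, 183.2, 16.0, 31.4])]
```

The pose is stable, the gate stands at about 0.34 rad, and all four objects are still in place. Handing in.

```bash
python3 -c "
from cell import bot
bot.close_job(); print(bot.read_clock(),bot.read_position())"
```

```text
the job is handed in; nothing more can be done
the job is handed in; nothing more can be done
```

The gate is open about 8 cm, still held by the bolt knob, and I handed the job in at about 16 s on the robot clock.

- **Hinge pin:** I pressed it from 159 mm to 148 mm above the table. It stopped hard there, which is its home height.
- **Bolt:** I lifted it 11 mm by the knob and kept it up while drawing it back 41 mm. It came up against its stop, so it had started about 4 mm drawn. The force stayed at about 2 N until the stop, so it did not press on the keeper.
- **Gate:** The arm's position gives an opening of 0.34 rad and the scene picture gives 0.335 rad. The small difference is within what I can read from the picture. The arm's pose, grip and force hardly changed over a half-second wait before I handed in.
- **Other things:** The mouse, folder, flag and truck show in the same places as in the first pictures, within detection noise of a few pixels. No check failed.

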